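# Load the tilted cartridge magazine

## Task

Load both white cartridges into the tilted rail magazine: slide each in at the raised open end, under the rail's lips with its grip fin up in the slot and its round nose leading downhill, so that the first rests fully home against the end stop and the second rests against the first. Then close the magazine by sliding its gate fully across behind them. Do not tip over the glass beaker.

Things in the scene. Friction and masses are not known exactly. Their poses are not given: they have to be found in the camera images.
- cartridge_a: One of two identical white cartridges, loose on the bench, 0.12 kg, 76 long x 36 wide x 18 high. Nose end round in plan (radius 18), tail end square, two grey dots on top by the tail. Grey upright grip fin on top: 36 long (along x, centred on the origin), 12 thick, from 18 to 58 above the underside. Origin: centre of the underside; x to the nose (tip at +38; tail face at -38), y across, z up.
- cartridge_b: One of two identical white cartridges, loose on the bench, 0.12 kg, 76 long x 36 wide x 18 high. Nose end round in plan (radius 18), tail end square, two grey dots on top by the tail. Grey upright grip fin on top: 36 long (along x, centred on the origin), 12 thick, from 18 to 58 above the underside. Origin: centre of the underside; x to the nose (tip at +38; tail face at -38), y across, z up.
- cartridge_a_nose (a point): Tip of the round nose of cartridge_a, 9 above its underside.
- cartridge_a_tail (a point): Middle of the square tail face of cartridge_a, 9 above its underside.
- cartridge_b_nose (a point): Tip of the round nose of cartridge_b, 9 above its underside.
- cartridge_b_tail (a point): Middle of the square tail face of cartridge_b, 9 above its underside.
- rail: Aluminium rail of the magazine on a dark steel stand (foot 210 x 80), tilted 0.30 rad down along its x. Origin: on the rail's floor, centre line, at the upper end of the covered channel. x downhill along the floor, y across, z square off the floor (leans downhill). Floor from x = -45 to 166 mm. Slick: a released cartridge slides down by itself. Loaded: lower cartridge x = 84 to 160, upper 8 to 84.
- rail_mouth (a point): Middle of the floor's upper, open end: x = -45 mm in the rail's frame, 87 mm above the bench. From here flared guide cheeks, 15 high, narrow from 46 apart to about 39 apart at x = -6 mm.
- rail_slot (a point): On the centre line over the middle of the covered channel, level with the top of its lips: x = 82, z = 25 mm in the rail's frame. Channel from x = 4 on: 39 wide inside (walls 5 thick), 21 high below the lips; the slot between the lips, for the fin, is 20 wide. Lips' tops 25 above the floor, 29 at the raised lead-in (x = 4 to 15).
- rail_stop (a point): Foot of the end stop's face at the low end, on the centre line: x = 160 mm, on the floor, in the rail's frame. The stop is 21 high.
- gate (a joint): Slide gate at the channel's mouth: steel blade 4 thick, at x = -3 to 1 mm of the rail, moving along the rail's +y. 0 = open (blade tip at y = -27 mm, beside the rail), 0.040 m = fully closed (tip at y = +13 mm, across the channel). It stays where it is left; about 1.5 N moves it.
- gate_knob (a point): Grip point on the gate's black upright round knob (12 diameter, from 30 to 66 above the rail's floor, square to it): on its axis, 50 above the floor. In the rail's frame at x = -1, y = -53 mm + gate travel: off the rail's -y side (toward the robot) when open, over the channel when closed.
- glass_beaker: Bystander: small clear glass beaker, 52 diameter, 58 high, standing loose near the low end of the magazine. Origin: centre of its underside, z up.
Mind the look-alikes: they are no part of the job. Leave any brown look-alike of the cartridge_b alone.

How it is judged:
On the way, in this order (a step that is already met when the one before it is completed fails the run):
1. one cartridge lies fully home in the rail against the end stop, nose downhill (((x of cartridge_a_nose in the frame of rail between 0.155 and 0.163 m and y of cartridge_a_nose in the frame of rail between -0.006 and 0.006 m and z of cartridge_a_nose in the frame of rail between 0.003 and 0.016 m and x of cartridge_a_tail in the frame of rail between 0.079 and 0.087 m and y of cartridge_a_tail in the frame of rail between -0.006 and 0.006 m and z of cartridge_a_tail in the frame of rail between 0.003 and 0.016 m) or (x of cartridge_b_nose in the frame of rail between 0.155 and 0.163 m and y of cartridge_b_nose in the frame of rail between -0.006 and 0.006 m and z of cartridge_b_nose in the frame of rail between 0.003 and 0.016 m and x of cartridge_b_tail in the frame of rail between 0.079 and 0.087 m and y of cartridge_b_tail in the frame of rail between -0.006 and 0.006 m and z of cartridge_b_tail in the frame of rail between 0.003 and 0.016 m))), for 0.2 s.
2. both cartridges lie home, one behind the other, noses downhill (((x of cartridge_a_nose in the frame of rail between 0.155 and 0.163 m and y of cartridge_a_nose in the frame of rail between -0.006 and 0.006 m and z of cartridge_a_nose in the frame of rail between 0.003 and 0.016 m and x of cartridge_a_tail in the frame of rail between 0.079 and 0.087 m and y of cartridge_a_tail in the frame of rail between -0.006 and 0.006 m and z of cartridge_a_tail in the frame of rail between 0.003 and 0.016 m and x of cartridge_b_nose in the frame of rail between 0.079 and 0.087 m and y of cartridge_b_nose in the frame of rail between -0.006 and 0.006 m and z of cartridge_b_nose in the frame of rail between 0.003 and 0.016 m and x of cartridge_b_tail in the frame of rail between 0.003 and 0.011 m and y of cartridge_b_tail in the frame of rail between -0.006 and 0.006 m and z of cartridge_b_tail in the frame of rail between 0.003 and 0.016 m) or (x of cartridge_b_nose in the frame of rail between 0.155 and 0.163 m and y of cartridge_b_nose in the frame of rail between -0.006 and 0.006 m and z of cartridge_b_nose in the frame of rail between 0.003 and 0.016 m and x of cartridge_b_tail in the frame of rail between 0.079 and 0.087 m and y of cartridge_b_tail in the frame of rail between -0.006 and 0.006 m and z of cartridge_b_tail in the frame of rail between 0.003 and 0.016 m and x of cartridge_a_nose in the frame of rail between 0.079 and 0.087 m and y of cartridge_a_nose in the frame of rail between -0.006 and 0.006 m and z of cartridge_a_nose in the frame of rail between 0.003 and 0.016 m and x of cartridge_a_tail in the frame of rail between 0.003 and 0.011 m and y of cartridge_a_tail in the frame of rail between -0.006 and 0.006 m and z of cartridge_a_tail in the frame of rail between 0.003 and 0.016 m))), for 0.2 s.
At the end, for the whole second after the job is handed in: One cartridge lies in the rail against the end stop and the other right behind it, both noses downhill (nose and tail of each within 5 mm of their home places along the rail, within 6 mm of its centre line, on its floor), both at rest, and the gate is closed (at least 34 of its 40 mm) (((x of cartridge_a_nose in the frame of rail between 0.155 and 0.163 m and y of cartridge_a_nose in the frame of rail between -0.006 and 0.006 m and z of cartridge_a_nose in the frame of rail between 0.003 and 0.016 m and x of cartridge_a_tail in the frame of rail between 0.079 and 0.087 m and y of cartridge_a_tail in the frame of rail between -0.006 and 0.006 m and z of cartridge_a_tail in the frame of rail between 0.003 and 0.016 m and x of cartridge_b_nose in the frame of rail between 0.079 and 0.087 m and y of cartridge_b_nose in the frame of rail between -0.006 and 0.006 m and z of cartridge_b_nose in the frame of rail between 0.003 and 0.016 m and x of cartridge_b_tail in the frame of rail between 0.003 and 0.011 m and y of cartridge_b_tail in the frame of rail between -0.006 and 0.006 m and z of cartridge_b_tail in the frame of rail between 0.003 and 0.016 m) or (x of cartridge_b_nose in the frame of rail between 0.155 and 0.163 m and y of cartridge_b_nose in the frame of rail between -0.006 and 0.006 m and z of cartridge_b_nose in the frame of rail between 0.003 and 0.016 m and x of cartridge_b_tail in the frame of rail between 0.079 and 0.087 m and y of cartridge_b_tail in the frame of rail between -0.006 and 0.006 m and z of cartridge_b_tail in the frame of rail between 0.003 and 0.016 m and x of cartridge_a_nose in the frame of rail between 0.079 and 0.087 m and y of cartridge_a_nose in the frame of rail between -0.006 and 0.006 m and z of cartridge_a_nose in the frame of rail between 0.003 and 0.016 m and x of cartridge_a_tail in the frame of rail between 0.003 and 0.011 m and y of cartridge_a_tail in the frame of rail between -0.006 and 0.006 m and z of cartridge_a_tail in the frame of rail between 0.003 and 0.016 m)) and value of joint gate above 0.034 m and linear speed of each of cartridge_a, cartridge_b below 0.02 m/s); the robot touches nothing.
It fails at once if the glass beaker is tipped over (angle between glass_beaker's own z axis and vertical above 0.6 rad).
It also fails if it takes over 72 s, if anything falls off the work surface, if the arm or the gripper's body presses on something with over 40 N, if the wrist force passes 120 N, or if a joint passes its speed limit or range.

## Robot

A 6-joint arm with a two-finger parallel gripper is mounted at the origin on a cart in front of the work surface, level with it; the furniture and walls round the work are solid. World frame = base frame: x ahead of the robot, y to its left, z up, the work surface at z = 0. Lengths are in m, angles in rad, forces in N, time in s.
With the tool pointing down it reaches from about 0.25 to 0.775 m from the base axis. Payload 4 kg.
Tool frame: the origin (TCP) lies between the finger pads; the fingertips stand 14 mm ahead of it and the grasp point (between the pads) lies 5 mm behind it (nose_length is the distance from the TCP to the fingertips, in m); z points along the fingers, y is the line along which they close (so a half turn about z gives the same grasp; the last joint's range is limited). The gripper opens to 94 mm and grips with 3 to 60 N. Pads are 16 mm wide; open, the fingers measure 119 mm over their backs; the gripper's body (75 mm by 177 mm) begins 78 mm behind the grasp point.
Start: joints at [-1.235, 0.087, 1.371, -0, 1.684, -0.103], TCP at [0.234, -0.498, 0.22] pointing down, gripper open.
Joint ranges: [-3.1, 3.1], [-0.76, 2.03], [0.27, 2.55], [-1.08, 4.22], [0.17, 2.65], [-2.57, 2.57]. Speed limits (rad/s): [2.79, 2.79, 3.14, 3.14, 3.14, 3.14].

## Interface

Orientations are given as [roll, pitch, yaw] about the fixed x, y, z axes, in that order (R = Rz(yaw) Ry(pitch) Rx(roll)).
In Python, from bench import * gives the robot as it stands.
- The arm moves only by the tool move_arm, never from a script. Its argument "steps" is one flat list of numbers, 7 for each row, row after row: the turn, a rotation vector about the world's x, y, z in rad, then the shift along the world's x, y, z in m, then the opening, from 0 (shut) to 1 (fully open). A call has 1 to 12 rows; each row is the pose to reach, as a shift and turn from the pose commanded when the call began; what a row does not reach only later rows make up. A row lasts 1/10 s, in which the tool goes at most 50 mm and 8.59 degrees, less where a joint would pass 70% of its speed; a pose out of reach is approached as far as the arm can. A call with a gripper value outside its range is refused whole. The fingers move at their own pace and stop on an object; the grip force is fixed at half the most. Time passes only in rows, so rows that repeat a pose let the fingers close. It gives the time, the measured TCP pose, the force, the opening and the grip force at its end, in the units of the state.
- get_obs(): the state, without advancing time (a new reading comes with each control period).
- snapshot(name): name is "side" or "top" or "wrist"; returns (picture, depth): 420x560x3 uint8, red, green, blue; 420x560 float32, m along the optical axis (not along the pixel's ray), 0 where there is no reading.
- camera_model(name): a dict with "fx", "fy", "cx", "cy" (pixels), "k1" (the pictures are not rectified: a ray, as slopes to the right and down, at radius r is drawn at 1 + k1 r^2 times it, then the intrinsics apply), "rvec" (rotation vector, rad) and "tvec" (3), from world to camera coordinates, as OpenCV has them. Camera axes: x right, y down, z forward; pixel columns grow to the right and rows downward; lengths in m; the calibration is good to about 2 mm. A picture is of the moment at which its call begins: read the wrist's pose just before it. camera_model takes no time and is no camera call; for the wrist camera it gives the pose at the moment of the call.
- close_job(): hands the job in; it is judged then, once.
Trained networks look in the newest picture that a camera, given by its name, has taken for a name from the list of things; names that differ only in an ending like _2 or _b are one class to them, and where a whole thing is asked for, a point or a joint stands for the part that bears it (a point fixed in the world has none). Each returns a list of dicts, best first, with "score" (0 to 1); they miss things now and then, are a little off and sometimes report something else, mostly with a low value. They report only what shows in the picture. A call takes as long as a camera call. They do not tell look-alikes from the thing itself.
- silhouettes(camera, target): "pixels" (420x560 bool, what is visible of it) and "uv" ([column, row] in pixels, amid what is visible of it).
- spot_point(camera, target): "uv" ([column, row] in pixels: a listed point, or the origin of a listed thing).
The state is a dict: "time": time; "joint_positions": joint angles; "qvel": joint speeds; "joint_torque": joint torques, N m; "tool_pos": TCP position; "ee_rot": TCP orientation; "wrist_force": force on the tool from outside, world axes, zero at the start; "wrist_torque": the same for the moment, N m; "width": finger opening in m; "finger_force": force on a finger pad.
Only numpy, scipy, OpenCV 4.12 (cv2) and the standard library are available. Lean on these libraries where they do the work, as an engineer would, in place of code of your own. Each camera call takes 0.05 s, during which the arm holds its last target. There are 200 camera calls.

## Working session

There is one attempt and no reset: what is moved stays moved. The work goes in short steps, Python scripts to look and compute and a tool call to move; the robot and the scene stay as the last step left them, time stands still between calls to the robot, and variables do not carry over. Pictures are saved under pics/ and viewed, at most 10 in all, crops included, and the job is handed in when it is done.

Besides the shell and the picture viewer there is one more tool, called after "Request:" as name(argument=value, ...) on one line, values as JSON. move_arm: Moves the arm, as the interface text tells. Its arguments: {"type":"object","properties":{"steps":{"type":"array"}},"required":["steps"]}

```bash
mkdir -p pics
cat > h.py <<'E'
from bench import *
import numpy as np, cv2
from scipy.spatial.transform import Rotation as Ro
def cloud(name,shot=None):
    m=camera_model(name); pic,d=shot if shot is not None else snapshot(name)
    v,u=np.mgrid[0:420,0:560]
    return pic,d,lift(m,u.ravel(),v.ravel(),d.ravel()).reshape(420,560,3)
def lift(m,u,v,z):
    K=np.array([[m['fx'],0,m['cx']],[0,m['fy'],m['cy']],[0,0,1.]])
    p=cv2.undistortPoints(np.c_[u,v].astype(float).reshape(-1,1,2),K,np.array([m['k1'],0,0,0,0.]))[:,0]
    c=np.c_[p,np.ones(len(p))]*np.asarray(z)[:,None]
    R=cv2.Rodrigues(np.array(m['rvec'],float))[0]
    return (c-np.array(m['tvec']).ravel())@R
def proj(m,P):
    K=np.array([[m['fx'],0,m['cx']],[0,m['fy'],m['cy']],[0,0,1.]])
    return cv2.projectPoints(np.array(P,float).reshape(-1,3),np.array(m['rvec'],float),np.array(m['tvec'],float),K,np.array([m['k1'],0,0,0,0.]))[0][:,0]
def save(n,pic): cv2.imwrite(f'pics/{n}.png',pic[:,:,::-1])
E
python3 - <<'E'
from h import *
o=get_obs(); print({k:np.round(v,3) for k,v in o.items()})
ims=[]
for c in ('top','side'):
    pic,d,P=cloud(c); np.savez(f'{c}.npz',pic=pic,d=d,P=P); save(c,pic)
    for t in ('cartridge_a','rail','gate','glass_beaker','cartridge_a_nose','cartridge_a_tail','gate_knob','rail_mouth','rail_stop','rail_slot'):
        for r in spot_point(c,t):
            u,v=r['uv']; ui,vi=int(round(u)),int(round(v)); 
            print(c,t,round(r['score'],2),np.round([u,v]),np.round(P[min(vi,419),min(ui,559)],3))
E
```

```text
{'time': np.float64(0.0), 'joint_positions': array([-1.235,  0.088,  1.372, -0.   ,  1.684, -0.103]), 'qvel': array([ 0.   ,  0.001, -0.   , -0.001,  0.002, -0.   ]), 'joint_torque': array([ 0.0000e+00, -3.4018e+01, -3.0242e+01,  7.2000e-02,  3.3000e-02,
       -0.0000e+00]), 'tool_pos': array([ 0.233, -0.497,  0.218]), 'ee_rot': array([-3.139, -0.   ,  0.439]), 'wrist_force': array([-0.349,  0.015, -0.384]), 'wrist_torque': array([ 0.001,  0.002, -0.054]), 'finger_force': np.float64(0.0), 'width': np.float64(0.094)}
top cartridge_a 0.83 [216. 284.] [ 0.434 -0.076  0.021]
top cartridge_a 0.66 [320. 176.] [ 0.675 -0.312  0.014]
top cartridge_a 0.65 [207. 167.] [ 0.702 -0.052  0.015]
top cartridge_a 0.64 [208. 214.] [ 0.582 -0.063  0.058]
top rail 0.8 [261. 163.] [ 0.689 -0.179  0.076]Traceback (most recent call last):
  File "<stdin>", line 7, in <module>
ValueError: it knows: cartridge, cartridge_a_nose, cartridge_a_tail, cartridge_b_nose, cartridge_b_tail, gate_knob, glass_beaker, rail, rail_mouth, rail_slot, rail_stop
```

Run:
```python
from h import *
for c in ('top','side'):
    pic,d,P=cloud(c); np.savez(f'{c}.npz',pic=pic,d=d,P=P); save(c,pic)
    for t in ('cartridge_a','rail','glass_beaker','cartridge_a_nose','cartridge_a_tail','gate_knob','rail_mouth','rail_stop'):
        for r in spot_point(c,t):
            u,v=r['uv']; ui,vi=int(round(u)),int(round(v)); 
            print(c,t,round(r['score'],2),np.round([u,v]),np.round(P[min(vi,419),min(ui,559)],3))
```

```text
top cartridge_a 0.88 [215. 283.] [ 0.435 -0.076  0.034]
top cartridge_a 0.8 [310. 270.] [ 0.458 -0.28   0.057]
top cartridge_a 0.78 [205. 169.] [ 0.697 -0.048  0.017]
top cartridge_a 0.7 [210. 216.] [ 0.586 -0.062  0.02 ]
top cartridge_a 0.56 [316. 175.] [ 0.666 -0.299  0.056]
top rail 0.88 [264. 160.] [ 0.697 -0.186  0.074]
top rail 0.3 [309. 270.] [ 0.458 -0.278  0.05 ]
top glass_beaker 0.8 [358. 215.] [ 0.585 -0.396  0.001]
top glass_beaker 0.67 [263. 203.] [ 0.607 -0.182  0.048]
top glass_beaker 0.17 [213. 284.] [ 0.432 -0.075  0.058]
top cartridge_a_nose 0.86 [207. 270.] [ 0.465 -0.056  0.018]
top cartridge_a_tail 0.57 [221. 303.] [ 0.393 -0.085  0.   ]
top cartridge_a_tail 0.22 [266. 142.] [ 0.765 -0.189  0.002]
top gate_knob 0.48 [238. 164.] [ 0.669 -0.135  0.135]
top rail_mouth 0.73 [316. 285.] [ 0.428 -0.294  0.019]
top rail_mouth 0.69 [263. 142.] [ 0.767 -0.181 -0.002]
top rail_stop 0.61 [267. 236.] [ 0.537 -0.189  0.026]
side cartridge_a 0.92 [290. 219.] [ 0.593 -0.172  0.072]
side cartridge_a 0.81 [218. 274.] [ 0.497 -0.461  0.154]
side cartridge_a 0.59 [219. 218.] [ 0.433 -0.089  0.018]
side cartridge_a 0.57 [342. 218.] [ 0.697 -0.169  0.076]
side rail 0.93 [341. 223.] [ 0.693 -0.19   0.077]
side cartridge_a_nose 0.8 [236. 216.] [ 0.468 -0.065  0.01 ]
side cartridge_a_nose 0.38 [205. 218.] [ 0.399 -0.079  0.011]
side cartridge_a_tail 0.95 [205. 217.] [ 0.4   -0.081  0.015]
side cartridge_a_tail 0.32 [237. 213.] [ 0.467 -0.034  0.   ]
side gate_knob 0.49 [360. 215.] [ 0.731 -0.172  0.086]
side gate_knob 0.47 [333. 186.] [ 0.677 -0.136  0.131]
side rail_mouth 0.65 [362. 216.] [ 0.761 -0.031  0.001]
side rail_stop 0.84 [260. 241.] [ 0.535 -0.21   0.042]
```

View pics/top.png

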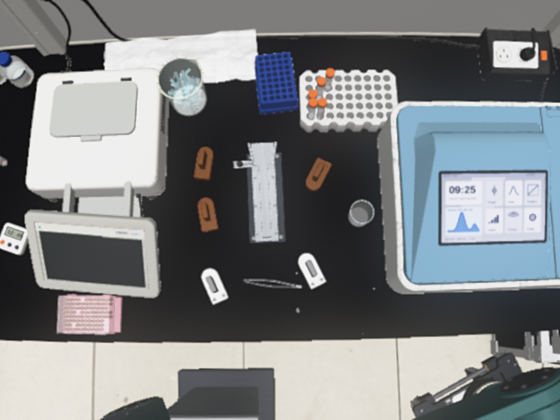

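View pics/side.png

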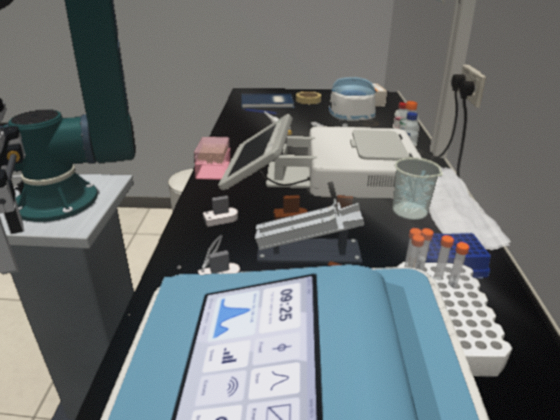

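Top view: the white cartridges are at (214,285) and (311,270), with three brown look-alikes above them. The rail runs along image column 265, with its raised end at the far side (row 142) and its low end at row 240. The knob is at (238,164) and the beaker at (360,213). The side view confirms that the raised end is far from the robot.

Run:
```python
from h import *
for c in ('top','side'):
    f=np.load(f'{c}.npz'); P=f['P']; pic=f['pic'].astype(int)
    def sel(x0,x1,y0,y1,z0,z1): return P[(P[...,0]>x0)&(P[...,0]<x1)&(P[...,1]>y0)&(P[...,1]<y1)&(P[...,2]>z0)&(P[...,2]<z1)]
    for n,b in (('a',(.37,.50,-.13,-.02)),('b',(.39,.52,-.34,-.23))):
        for zz in ((.045,.07),(.01,.025)):
            q=sel(*b,*zz)
            if len(q)>5:
                w,V=np.linalg.eigh(np.cov(q[:,:2].T)); e=V[:,1]*np.sign(V[0,1])
                print(c,n,zz,len(q),q.mean(0).round(4),'mid',((q.min(0)+q.max(0))/2).round(4),'yaw',np.arctan2(e[1],e[0]).round(3),(2*np.sqrt(w)).round(4))
    q=sel(.50,.80,-.25,-.14,.03,.12)
    print(c,'rail',q.min(0),q.max(0))
    for x in np.arange(.53,.78,.02):
        s=q[abs(q[:,0]-x)<.01]
        if len(s): print(round(x,2),len(s),'y',np.percentile(s[:,1],[2,98]).round(4),'z',np.percentile(s[:,2],[5,50,95]).round(4))
    q=sel(.62,.72,-.165,-.1,.1,.17); print('knob',len(q),q.mean(0) if len(q) else '')
    q=sel(.4,.9,-.6,-.42,.03,.5); print('instr',q.min(0),q.max(0)) if len(q) else 0
    q=sel(.5,.95,-.13,.3,.08,.5); print('centrif',q.min(0),q.max(0)) if len(q) else 0
```

```text
top a (0.045, 0.07) 104 [ 0.433  -0.0709  0.0566] mid [ 0.433  -0.0708  0.0535] yaw 0.446 [0.0073 0.0207]
top a (0.01, 0.025) 422 [ 0.4294 -0.073   0.0177] mid [ 0.4303 -0.0731  0.0171] yaw 0.422 [0.0227 0.0451]
top b (0.045, 0.07) 103 [ 0.4616 -0.2821  0.0573] mid [ 0.462  -0.2821  0.0553] yaw 0.456 [0.0071 0.0213]
top b (0.01, 0.025) 426 [ 0.4588 -0.2827  0.018 ] mid [ 0.4593 -0.2851  0.0175] yaw 0.46 [0.0228 0.046 ]
top rail [ 0.5227547  -0.21164856  0.03001754] [ 0.73294202 -0.14065163  0.11485857]
0.53 153 y [-0.2113 -0.164 ] z [0.0377 0.0503 0.0553]
0.55 172 y [-0.2115 -0.1644] z [0.0307 0.0552 0.0606]
0.57 228 y [-0.2099 -0.1628] z [0.0335 0.0597 0.066 ]
0.59 218 y [-0.2102 -0.1631] z [0.04   0.0661 0.0733]
0.61 227 y [-0.2086 -0.1616] z [0.0455 0.0728 0.0789]
0.63 217 y [-0.2089 -0.1618] z [0.0525 0.078  0.085 ]
0.65 230 y [-0.2073 -0.1606] z [0.0571 0.0845 0.0912]
0.67 228 y [-0.2076 -0.1456] z [0.0646 0.0908 0.1015]
0.69 227 y [-0.2057 -0.1423] z [0.0701 0.0746 0.0942]
0.71 236 y [-0.2084 -0.155 ] z [0.0758 0.0804 0.0965]
0.73 157 y [-0.2105 -0.1532] z [0.0814 0.085  0.0996
[... 826 characters left out ...]
.0593]
0.57 259 y [-0.211 -0.163] z [0.0348 0.0543 0.0653]
0.59 272 y [-0.2109 -0.1615] z [0.0416 0.0606 0.0715]
0.61 262 y [-0.2102 -0.1612] z [0.0477 0.0663 0.0775]
0.63 274 y [-0.2095 -0.1593] z [0.0534 0.0736 0.0837]
0.65 273 y [-0.2086 -0.1602] z [0.0597 0.0794 0.0903]
0.67 282 y [-0.2089 -0.1568] z [0.0658 0.0867 0.0989]
0.69 317 y [-0.2071 -0.1443] z [0.0363 0.0747 0.0937]
0.71 281 y [-0.2091 -0.1546] z [0.0427 0.0828 0.0961]
0.73 144 y [-0.2123 -0.1514] z [0.0835 0.0893 0.1001]
knob 116 [ 0.67490061 -0.13916913  0.12040565]
instr [ 0.40634435 -0.59999862  0.03009302] [ 0.8999737  -0.42001293  0.21985356]
centrif [ 0.50013548 -0.124159    0.08000483] [0.93018725 0.29989921 0.1354005 ]
```

Request:
move_arm(steps=[0,0,0,0,0.05,0.03,1,0,0,0,0.03,0.1,0.04,1,0,0,-0.1,0.06,0.15,0.04,1,0,0,-0.2,0.09,0.19,0.04,1,0,0,-0.3,0.12,0.22,0.04,1,0,0,-0.44,0.13,0.24,0.04,1,0,0,-0.44,0.13,0.24,0.04,1,0,0,-0.44,0.13,0.24,0.04,1])

```text
time: 1.85
tool_pos: [0.3639, -0.2575, 0.2597]
ee_rot: [3.141, 0.0, 0.002]
wrist_force: [-0.5, 0.2, -0.2]
width: 0.094
finger_force: 0.0
```

Run:
```python
from h import *
pic,d,P=cloud('wrist'); np.savez('w1.npz',pic=pic,d=d,P=P); save('w1',pic)
o=get_obs(); print(o['tool_pos'],o['ee_rot'],o['joint_positions'].round(2))
m=camera_model('wrist');R=cv2.Rodrigues(np.array(m['rvec'],float))[0];print('cam',-R.T@np.array(m['tvec']).ravel(),R)
```

```text
[ 0.36346161 -0.2582506   0.25953481] [3.14081389e+00 3.47001331e-04 3.60905316e-04] [-0.74 -0.15  1.52 -0.    1.77  0.83]
cam [ 0.44595634 -0.25806662  0.42590007] [[-2.64677390e-04 -9.99999927e-01  2.76404427e-04]
 [-9.59344596e-01  3.31928459e-04  2.82237198e-01]
 [-2.82237269e-01 -1.90465288e-04 -9.59344614e-01]]
```

View pics/w1.png

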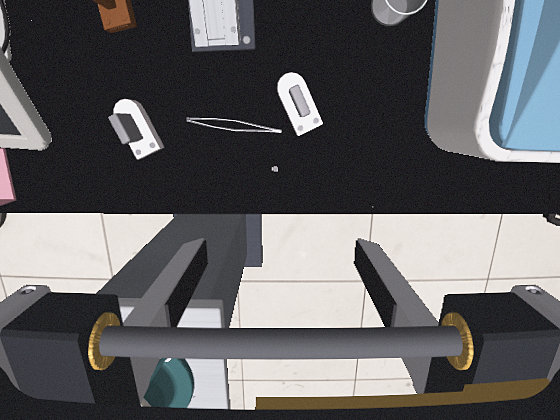

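The wrist view shows cartridge A at (135,130) and B at (298,102). Both noses point up and left in the image (world yaw about +0.45), with tail dots at the bottom. Next I'll take exact poses from this cloud and the top cloud.

Run:
```python
from h import *
for c in ('w1','top','side'):
    P=np.load(f'{c}.npz')['P']
    def sel(x0,x1,y0,y1,z0,z1): return P[(P[...,0]>x0)&(P[...,0]<x1)&(P[...,1]>y0)&(P[...,1]<y1)&(P[...,2]>z0)&(P[...,2]<z1)]
    for n,b in (('a',(.37,.50,-.13,-.02)),('b',(.39,.52,-.34,-.23))):
        for zz in ((.053,.065),(.013,.0215)):
            q=sel(*b,*zz)
            r=cv2.minAreaRect(q[:,:2].astype(np.float32)*1000)
            print(c,n,zz,len(q),np.round(r[0],1),np.round(r[1],1),round(r[2],1),'zmed',np.median(q[:,2]).round(4))
```

```text
w1 a (0.053, 0.065) 349 [434.6 -66.5] [35.5 13.2] 24.6 zmed 0.0588
w1 a (0.013, 0.0215) 1045 [434.3 -66.4] [75.3 37. ] 24.5 zmed 0.0191
w1 b (0.053, 0.065) 345 [ 464.7 -279.7] [35.4 12.5] 26.3 zmed 0.0589
w1 b (0.013, 0.0215) 1304 [ 464.5 -279.8] [76.4 36.5] 25.4 zmed 0.0191
top a (0.053, 0.065) 96 [433.8 -70. ] [35.6 11.9] 23.9 zmed 0.0573
top a (0.013, 0.0215) 398 [432.7 -70.6] [73.9 36.8] 24.2 zmed 0.0178
top b (0.053, 0.065) 97 [ 462.1 -282. ] [35.6 12.2] 27.8 zmed 0.0577
top b (0.013, 0.0215) 404 [ 462.  -282.5] [75.4 36.3] 25.9 zmed 0.0179
side a (0.053, 0.065) 65 [434.2 -69. ] [32.1 12.5] 22.4 zmed 0.0572
side a (0.013, 0.0215) 243 [433.7 -68.6] [73.6 38.2] 25.6 zmed 0.018
side b (0.053, 0.065) 107 [ 464.1 -282. ] [33.9 13.6] 23.7 zmed 0.0573
side b (0.013, 0.0215) 164 [ 462.8 -279.3] [73.2 33.9] 27.0 zmed 0.0181
```

Request:
move_arm(steps=[0,0,0.15,0.045,-0.01,-0.02,0.8,0,0,0.3,0.08,-0.02,-0.04,0.8,0,0,0.45,0.1,-0.023,-0.08,0.7,0,0,0.45,0.1,-0.023,-0.12,0.6,0,0,0.45,0.1,-0.023,-0.16,0.5,0,0,0.45,0.1,-0.023,-0.19,0.5,0,0,0.45,0.1,-0.023,-0.21,0.5,0,0,0.45,0.1,-0.023,-0.218,0.5,0,0,0.45,0.1,-0.023,-0.218,0.5,0,0,0.45,0.1,-0.023,-0.218,0,0,0,0.45,0.1,-0.023,-0.218,0,0,0,0.45,0.1,-0.023,-0.218,0])

```text
time: 3.1
tool_pos: [0.4645, -0.2817, 0.0431]
ee_rot: [3.139, -0.001, 0.449]
wrist_force: [-0.1, -0.3, -0.5]
width: 0.0268
finger_force: 0.0
```

Request:
move_arm(steps=[0,0,0,0,0,0,0,0,0,0,0,0,0,0,0,0,0,0,0,0,0,0,0,0,0,0,0.03,0,0,0,0.0,0,0,0.07,0,0,0,0.1,0,0,0.11,0,0,0,0.2,0,0,0.15,0,0,0,0.35,0,0,0.18,0,0,0,0.5,0,0.0,0.2,0,0,0,0.5,0,0.0,0.2,0,0,0,0.5,0,0.0,0.2,0])

```text
time: 4.2
tool_pos: [0.4635, -0.2808, 0.2406]
ee_rot: [-3.141, 0.0, 0.946]
wrist_force: [-0.6, 0.6, -3.0]
width: 0.012
finger_force: 30.0
```

Request:
move_arm(steps=[0,0,0.14,0.0,0.0,0.01,0,0,0,0.28,0.0,0.01,0.02,0,0,0,0.42,0.02,0.02,0.03,0,0,0,0.57,0.04,0.03,0.03,0,0,0,0.71,0.06,0.04,0.03,0,0,0,0.85,0.08,0.05,0.03,0,0,0,0.99,0.1,0.06,0.03,0,0,0,1.13,0.12,0.07,0.03,0,0,0,1.27,0.14,0.08,0.03,0,0,0,1.41,0.156,0.09,0.03,0,0,0,1.55,0.156,0.09,0.03,0,0,0,1.69,0.156,0.09,0.03,0])

```text
time: 5.4
tool_pos: [0.6194, -0.1901, 0.2674]
ee_rot: [-3.141, -0.006, 2.643]
wrist_force: [-0.3, 0.3, -1.4]
width: 0.012
finger_force: 30.0
```

Request:
move_arm(steps=[0,0,0.14,0.0,0.0,0.0,0,0,0,0.28,0,0,0,0,0,0,0.42,0,0,0,0,0,0,0.531,0,0,0,0,0,0,0.531,0,0,0,0,0,0,0.531,0,0,0,0,0,0,0.531,0,0,0,0])

```text
time: 6.1
tool_pos: [0.6194, -0.1908, 0.2702]
ee_rot: [3.141, -0.002, -3.116]
wrist_force: [0.2, 0.5, -1.1]
width: 0.0119
finger_force: 30.0
```

```bash
cat > rail.py <<'E'
from h import *
# rail frame model: fit yaw/centre from lips' outer edges, heights of lip tops and of the floor
def lipfit(P,tag):
    q=P[(P[...,0]>.54)&(P[...,0]<.655)&(P[...,1]>-.22)&(P[...,1]<-.15)&(P[...,2]>.03)&(P[...,2]<.13)]
    # top surface: near plane z=a+b x
    a=np.polyfit(q[:,0],q[:,2],1)
    for _ in range(6):
        r=q[:,2]-np.polyval(a,q[:,0]); a=np.polyfit(q[r>-.003][:,0],q[r>-.003][:,2],1) if _<5 else a
    s=q[abs(r)<.003]
    L=[];xs=np.arange(.55,.65,.01)
    for x in xs:
        t=s[abs(s[:,0]-x)<.005]; L.append([t[:,1].min(),t[:,1].max()] if len(t) else [np.nan]*2)
    L=np.array(L)
    c=np.polyfit(xs,L.mean(1),1)
    print(tag,len(s),'slope',np.arctan(a[0]).round(4),'ztop@.6',np.polyval(a,.6).round(4),'yaw',c[0].round(4),'yc@.6',np.polyval(c,.6).round(4),'width',(L[:,1]-L[:,0]).mean().round(4))
    e=P[(abs(P[...,1]+.184)<.01)&(P[...,0]>.69)&(P[...,0]<.78)&(P[...,2]>.06)&(P[...,2]<.12)]
    if len(e): print('  floor upper end x',np.percentile(e[:,0],[98,99.5]).round(4),len(e),'floor fit z@.7',np.polyval(np.polyfit(e[:,0],e[:,2],1),.7).round(4),np.polyfit(e[:,0],e[:,2],1)[0].round(3), 'yrange end')
    k=P[(P[...,0]>.64)&(P[...,0]<.72)&(P[...,1]>-.16)&(P[...,1]<-.11)&(P[...,2]>.118)&(P[...,2]<.17)]
    if len(k): print('  knob',len(k),k.mean(0).round(4),k.min(0).round(4),k.max(0).round(4))
E
python3 - <<'E'
from rail import *
for c in ('top','side'): lipfit(np.load(c+'.npz')['P'],c)
o=get_obs(); print(o['tool_pos'],o['ee_rot'],o['joint_positions'].round(2),o['width'])
pic,d,P=cloud('wrist'); np.savez('w2.npz',pic=pic,d=d,P=P); save('w2',pic); lipfit(P,'w2')
E
```

```text
top 651 slope 0.3006 ztop@.6 0.0723 yaw 0.0325 yc@.6 -0.1856 width 0.0472
  floor upper end x [0.7312 0.7324] 182 floor fit z@.7 0.0765 0.3 yrange end
  knob 30 [ 0.6695 -0.136   0.136 ] [ 0.6638 -0.1412  0.1308] [ 0.6755 -0.1307  0.142 ]
side 601 slope 0.301 ztop@.6 0.0721 yaw 0.0358 yc@.6 -0.1848 width 0.0509
  floor upper end x [0.7321 0.7324] 45 floor fit z@.7 0.0774 0.308 yrange end
  knob 67 [ 0.6723 -0.1378  0.1291] [ 0.6644 -0.1424  0.1181] [ 0.6795 -0.1307  0.1396]
[ 0.61942782 -0.19081848  0.27020016] [ 3.14069534e+00 -1.89446821e-03 -3.11572500e+00] [-0.39  0.31  1.01  0.    1.82 -1.98] 0.011907254115952413
w2 1660 slope 0.3002 ztop@.6 0.073 yaw 0.2436 yc@.6 -0.1774 width 0.039
  knob 129 [ 0.6706 -0.1341  0.1354] [ 0.6653 -0.1388  0.1186] [ 0.6781 -0.128   0.141 ]
```

View pics/w2.png

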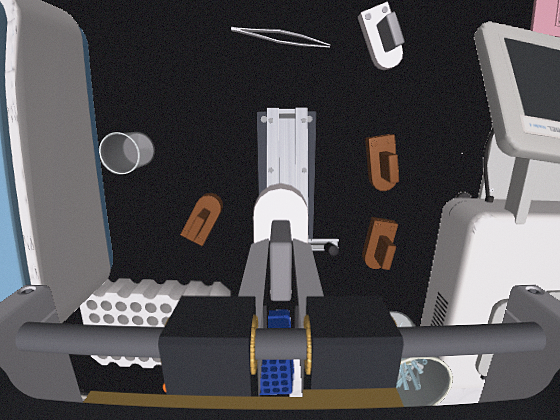

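Run:
```python
from h import *
for c in ('w2','top','side'):
    P=np.load(c+'.npz')['P']
    M=(P[...,0]>.535)&(P[...,0]<.58)&(P[...,1]>-.225)&(P[...,1]<-.145)
    r=P[...,2]-(.0727+.31*(P[...,0]-.6)); s=P[M&(abs(r)<.004)]
    for x in np.arange(.54,.58,.01):
        t=s[abs(s[:,0]-x)<.005]
        if len(t)<5: continue
        ys=np.sort(t[:,1]); i=np.argmax(np.diff(ys)); print(c,round(x,2),len(t),'outer',ys[[0,-1]].round(4),'mid',((ys[0]+ys[-1])/2).round(4),'slot',ys[i:i+2].round(4),((ys[i]+ys[i+1])/2).round(4))
# held cartridge in w2
P=np.load('w2.npz')['P']; q=P[(abs(P[...,0]-.6)<.06)&(abs(P[...,1]+.19)<.05)&(P[...,2]>.22)&(P[...,2]<.30)]
print('held',len(q))
w=P[(abs(P[...,0]-.6)<.09)&(abs(P[...,1]+.19)<.04)&(P[...,2]>.2)&(P[...,2]<.26)]
h,e=np.histogram(w[:,2],bins=15); print(h,e.round(3))
t=w[abs(w[:,2]-.247)<.006]; b=cv2.minAreaRect(t[:,:2].astype(np.float32)*1000) if len(t) else None
print(len(t),t.min(0),t.max(0),t[:,2].mean())
for x in np.arange(t[:,0].min(),t[:,0].max(),.005):
    k=t[abs(t[:,0]-x)<.0015]; 
    if len(k): print(x.round(4),k[:,1].min().round(4),k[:,1].max().round(4),k[:,2].mean().round(4))
```

```text
w2 0.54 198 outer [-0.2086 -0.1603] mid -0.1844 slot [-0.1952 -0.1737] -0.1845
w2 0.55 216 outer [-0.2083 -0.16  ] mid -0.1842 slot [-0.1949 -0.1735] -0.1842
w2 0.56 198 outer [-0.208  -0.1599] mid -0.1839 slot [-0.1946 -0.1733] -0.184
w2 0.57 210 outer [-0.2078 -0.1597] mid -0.1837 slot [-0.1944 -0.1731] -0.1837
top 0.54 58 outer [-0.2115 -0.1641] mid -0.1878 slot [-0.1984 -0.1772] -0.1878
top 0.55 65 outer [-0.2116 -0.1642] mid -0.1879 slot [-0.1987 -0.1772] -0.1879
top 0.56 60 outer [-0.2097 -0.1624] mid -0.1861 slot [-0.1969 -0.1755] -0.1862
top 0.57 65 outer [-0.21   -0.1626] mid -0.1863 slot [-0.1969 -0.1757] -0.1863
side 0.54 54 outer [-0.2126 -0.1612] mid -0.1869 slot [-0.1958 -0.1784] -0.1871
side 0.55 52 outer [-0.2116 -0.1617] mid -0.1867 slot [-0.1958 -0.1769] -0.1863
side 0.56 51 outer [-0.2102 -0.1607] mid -0.1855 slot [-0.1957 -0.1771] -0.1864
side 0.57 53 outer [-0.2102 -0.1613] mid -0.1858 slot [-0.1934 -0.1766] -0.185
held 5474
[   7   31   23   34   30   26   35   40 1404  709   18   22   22   24
   39] [0.229 0.231 0.233 0.235 0.237 0.239 0.241 0.244 0.246 0.248 0.25  0.252
 0.254 0.256 0.258 0.26 ]
2226 [ 0.57970557 -0.20908819  0.24102981] [ 0.61768164 -0.17301251  0.25296314] 0.24727894931328145
0.5797 -0.1971 -0.1849 0.2451
0.5847 -0.2046 -0.1782 0.247
0.5897 -0.2073 -0.1747 0.2472
0.5947 -0.2083 -0.1741 0.2474
0.5997 -0.209 -0.1731 0.2478
0.6047 -0.2091 -0.1736 0.2474
0.6097 -0.2083 -0.1733 0.2474
0.6147 -0.2083 -0.173 0.2473
```

The cartridge is held nose toward the robot (downhill), with its centre about 2.5 mm nose-ward of the TCP and its underside 41 mm below it. Next I'll move above the mouth, tilted by 0.30 rad.

Request:
move_arm(steps=[0.003,-0.1,0,0.03,0.004,0,0,0.006,-0.2,0,0.06,0.008,0,0,0.009,-0.3,0,0.09,0.0115,-0.02,0,0.009,-0.3,0,0.108,0.0115,-0.05,0,0.009,-0.3,0,0.108,0.0115,-0.08,0,0.009,-0.3,0,0.108,0.0115,-0.1,0,0.009,-0.3,0,0.108,0.0115,-0.11,0,0.009,-0.3,0,0.108,0.0115,-0.11,0,0.009,-0.3,0,0.108,0.0115,-0.11,0])

```text
time: 7.05
tool_pos: [0.7282, -0.1797, 0.163]
ee_rot: [-3.142, 0.302, -3.114]
wrist_force: [0.1, 0.2, -0.7]
width: 0.0115
finger_force: 30.0
```

Run:
```python
from h import *
o=get_obs(); print(o['tool_pos'],o['ee_rot'],o['joint_positions'].round(2),o['width'])
pic,d,P=cloud('wrist'); np.savez('w3.npz',pic=pic,d=d,P=P)
p2,_,P2=cloud('side'); np.savez('s3.npz',pic=p2,P=P2)
cr=cv2.resize(p2[150:270,230:390],(560,420),interpolation=cv2.INTER_CUBIC)
save('w3',cv2.resize(np.hstack([pic,cr]),(800,300)))
r=P[...,2]-(.0727+.31*(P[...,0]-.6)); s=P[(abs(r)<.004)&(abs(P[...,1]+.185)<.04)&(P[...,0]<.7)]
for x in np.arange(.54,.68,.01):
    t=s[abs(s[:,0]-x)<.005]
    if len(t)<5: continue
    ys=np.sort(t[:,1]); i=np.argmax(np.diff(ys)); print(round(x,2),len(t),'outer',ys[[0,-1]].round(4),'mid',((ys[0]+ys[-1])/2).round(4),'slot',ys[i:i+2].round(4),((ys[i]+ys[i+1])/2).round(4))
# held: in tool frame
R=Ro.from_euler('xyz',o['ee_rot']).as_matrix(); q=(P.reshape(-1,3)-o['tool_pos'])@R
t=q[(abs(q[:,0])<.06)&(abs(q[:,1])<.03)&(q[:,2]>.010)&(q[:,2]<.035)]
print('held z',np.median(t[:,2])); t=t[abs(t[:,2]-np.median(t[:,2]))<.004]
for x in np.arange(-.005,.045,.005):
    k=t[abs(t[:,0]-x)<.0015]
    if len(k): print(round(x,4),k[:,1].min().round(4),k[:,1].max().round(4))
print(t[:,0].max())
```

```text
[ 0.72822473 -0.17967999  0.16301598] [-3.14154544  0.30209738 -3.11376006] [-0.37  0.34  1.21  0.12  1.31 -1.98] 0.011540571150191267
0.6 791 outer [-0.2079 -0.1586] mid -0.1832 slot [-0.1932 -0.1734] -0.1833
0.61 829 outer [-0.2072 -0.1581] mid -0.1827 slot [-0.1931 -0.1731] -0.1831
0.62 762 outer [-0.2066 -0.1582] mid -0.1824 slot [-0.1928 -0.1727] -0.1828
0.63 741 outer [-0.2066 -0.158 ] mid -0.1823 slot [-0.1922 -0.1717] -0.1819
0.64 756 outer [-0.2065 -0.1577] mid -0.1821 slot [-0.192  -0.1717] -0.1818
0.65 728 outer [-0.2066 -0.1572] mid -0.1819 slot [-0.1918 -0.1716] -0.1817
0.66 695 outer [-0.2059 -0.1564] mid -0.1812 slot [-0.1916 -0.1711] -0.1814
0.67 713 outer [-0.2053 -0.1564] mid -0.1808 slot [-0.1914 -0.1708] -0.1811
0.68 344 outer [-0.205  -0.1452] mid -0.1751 slot [-0.1913 -0.1705] -0.1809
held z 0.0229496587263947
0.005 -0.0175 0.0177
0.01 -0.0172 0.0176
0.015 -0.0179 0.0175
0.02 -0.0178 0.0182
0.025 -0.0169 0.0173
0.03 -0.0158 0.016
0.035 -0.0124 0.0127
0.04 -0.0033 0.0024
0.03923743890618146
```

View pics/w3.png

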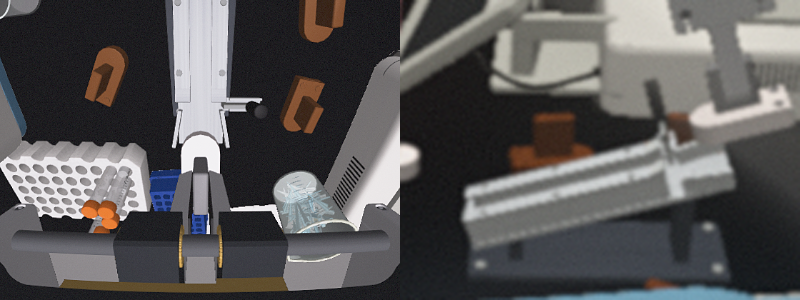

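Left: in the wrist view the held cartridge lines up with the channel, with the knob to the right at (258,110). Right: the side view shows the same tilt as the rail. Lowering into the cheeks.

Request:
move_arm(steps=[0,0,0,-0.003,0,-0.01,0,0,0,0,-0.005,0,-0.02,0,0,0,0,-0.0065,0,-0.027,0,0,0,0,-0.0065,0,-0.032,0,0,0,0,-0.0065,0,-0.032,0,0,0,0,-0.0065,0,-0.032,0])

```text
time: 7.75
tool_pos: [0.7212, -0.1794, 0.1293]
ee_rot: [3.141, 0.3, -3.114]
wrist_force: [-0.2, 0.2, -1.6]
width: 0.0115
finger_force: 30.0
```

Request:
move_arm(steps=[0,0,0,-0.008,0,-0.003,0,0,0,0,-0.016,0,-0.0055,0,0,0,0,-0.024,-0.0005,-0.0085,0,0,0,0,-0.0325,-0.001,-0.012,0,0,0,0,-0.0325,-0.001,-0.012,0,0,0,0,-0.0325,-0.001,-0.012,0])

```text
time: 8.35
tool_pos: [0.6884, -0.1805, 0.1176]
ee_rot: [3.141, 0.3, -3.114]
wrist_force: [-0.1, -0.3, -2.1]
width: 0.0117
finger_force: 30.0
```

Request:
move_arm(steps=[0,0,0,0,0,0,0.3,0,0,0,0,0,0,0.3,0,0,0,0,0,0,0.3,0,0,0,0,0,0,0.3,0,0,0,0,0,0,0.3,0,0,0,0,0,0,0.3,0,0,0,0,0,0,0.3])

```text
time: 9.05
tool_pos: [0.6887, -0.1804, 0.1174]
ee_rot: [3.141, 0.3, -3.113]
wrist_force: [-0.1, 0.1, 0.2]
width: 0.0281
finger_force: 0.0
```

Run:
```python
from h import *
pic,d,P=cloud('wrist')
p2,_,P2=cloud('side'); np.savez('s4.npz',pic=p2,P=P2)
cr=cv2.resize(p2[150:270,230:390],(560,420),interpolation=cv2.INTER_CUBIC)
save('w4',cv2.resize(np.hstack([pic,cr]),(800,300)))
O=np.array([.6895,-.1805,.0737]); x=np.array([-.9549,-.0287,-.2955]);z=np.array([-.2955,-.009,.9553]);y=np.cross(z,x)
for n,Q in (('w',P),('s',P2)):
    q=(Q.reshape(-1,3)-O)@np.c_[x,y,z]
    f=q[(abs(q[:,1])<.008)&(q[:,2]>.035)&(q[:,2]<.062)&(q[:,0]>.02)&(q[:,0]<.16)]
    print(n,len(f),np.percentile(f[:,0],[1,50,99]) if len(f) else '')
```

```text
w 2278 [0.0809005  0.09842848 0.1157571 ]
s 218 [0.09854937 0.1150349  0.13359191]
```

View pics/w4.png

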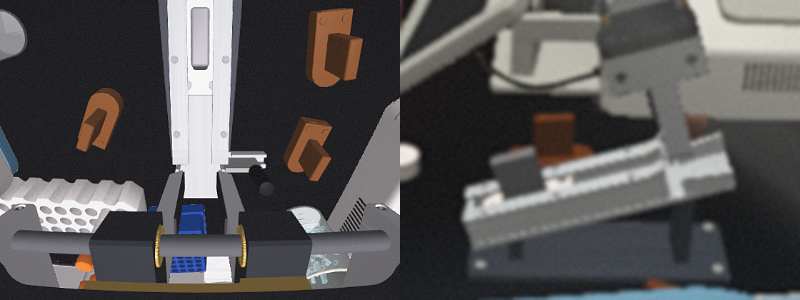

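The cartridge slid from x = 98 to 115 mm between the two pictures, so it is heading home. Retreating and going for A.

Request:
move_arm(steps=[0,0,0,-0.008,0,0.025,0.3,0,0,0,-0.016,0,0.055,0.3,0,0,0,-0.026,0,0.085,0.3,0,0,0,-0.035,0,0.115,0.3,-0.003,0.1,0,-0.06,0.01,0.12,0.4,-0.006,0.2,0,-0.09,0.03,0.12,0.5,-0.009,0.3,0,-0.13,0.05,0.12,0.5,-0.009,0.3,0,-0.17,0.07,0.12,0.5,-0.009,0.3,0,-0.2,0.09,0.12,0.5,-0.009,0.3,0,-0.2,0.09,0.12,0.5])

```text
time: 10.15
tool_pos: [0.4861, -0.0883, 0.238]
ee_rot: [3.141, -0.0, -3.111]
wrist_force: [-0.4, 0.0, 0.5]
width: 0.0467
finger_force: 0.0
```

Request:
move_arm(steps=[0,0,-0.14,-0.005,0.002,0,0.5,0,0,-0.28,-0.01,0.004,0,0.5,0,0,-0.42,-0.015,0.006,0,0.5,0,0,-0.56,-0.02,0.008,0,0.5,0,0,-0.7,-0.025,0.01,0,0.5,0,0,-0.84,-0.03,0.012,0,0.5,0,0,-0.98,-0.035,0.015,0,0.5,0,0,-1.12,-0.04,0.018,0,0.5,0,0,-1.26,-0.045,0.02,0,0.5,0,0,-1.4,-0.05,0.022,0,0.5,0,0,-1.54,-0.0545,0.024,0,0.5,0,0,-1.68,-0.0545,0.024,0,0.5])

```text
time: 11.35
tool_pos: [0.4346, -0.0667, 0.2379]
ee_rot: [3.14, 0.0, 1.484]
wrist_force: [-0.5, -1.1, 0.2]
width: 0.0473
finger_force: 0.0
```

Request:
move_arm(steps=[0,0,-0.14,0,0,-0.03,0.5,0,0,-0.28,0,0,-0.06,0.5,0,0,-0.42,0,0,-0.09,0.5,0,0,-0.56,0,0,-0.1,0.5,0,0,-0.7,0,0,-0.1,0.5,0,0,-0.84,0,0,-0.1,0.5,0,0,-0.98,0,0,-0.1,0.5,0,0,-1.06,0,0,-0.1,0.5,0,0,-1.06,0,0,-0.1,0.5,0,0,-1.06,0,0,-0.1,0.5,0,0,-1.06,0,0,-0.1,0.5])

```text
time: 12.45
tool_pos: [0.4344, -0.0666, 0.1375]
ee_rot: [3.141, -0.0, 0.431]
wrist_force: [-0.3, -0.0, -0.1]
width: 0.0471
finger_force: 0.0
```

Run:
```python
from h import *
o=get_obs(); print(o['tool_pos'],o['ee_rot'],o['joint_positions'].round(2),o['width'])
p2,_,P2=cloud('side')
O=np.array([.6895,-.1805,.0737]); x=np.array([-.9549,-.0287,-.2955]);z=np.array([-.2955,-.009,.9553]);y=np.cross(z,x)
q=(P2.reshape(-1,3)-O)@np.c_[x,y,z]
f=q[(abs(q[:,1])<.01)&(q[:,2]>.035)&(q[:,2]<.062)&(q[:,0]>.02)&(q[:,0]<.16)]
print('first fin x',np.percentile(f[:,0],[1,50,99]))
P=np.load('w1.npz')['P']
for n,Q in (('side',P2),('w',cloud('wrist')[2])):
    q=Q[(Q[...,0]>.37)&(Q[...,0]<.5)&(Q[...,1]>-.13)&(Q[...,1]<-.02)&(Q[...,2]>.013)&(Q[...,2]<.0215)]
    if len(q)>20: r=cv2.minAreaRect(q[:,:2].astype(np.float32)*1000); print(n,len(q),r)
```

```text
[ 0.43443096 -0.06659765  0.13754847] [ 3.14132288e+00 -9.84666833e-05  4.30796418e-01] [-0.28 -0.13  1.75 -0.    1.52  0.86] 0.04714365261151829
first fin x [0.10426241 0.12125739 0.13964447]
side 238 ((433.8891906738281, -70.47053527832031), (72.75194549560547, 36.65593719482422), 24.393205642700195)
w 1945 ((434.9606628417969, -66.09674072265625), (76.26646423339844, 35.599700927734375), 23.675687789916992)
```

The first cartridge is home, with its fin centred at 122 mm. Picking A.

Request:
move_arm(steps=[0,0,0,0.001,0,-0.03,0.5,0,0,0,0.001,0,-0.06,0.5,0,0,0,0.001,0,-0.085,0.5,0,0,0,0.001,0,-0.095,0.5,0,0,0,0.001,0,-0.095,0.5,0,0,0,0.001,0,-0.095,0,0,0,0,0.001,0,-0.095,0,0,0,0,0.001,0,-0.095,0,0,0,0,0.001,0,-0.095,0,0,0,0,0.001,0,-0.095,0,0,0,0,0.001,0,-0.095,0,0,0,0,0.001,0,-0.095,0])

```text
time: 13.75
tool_pos: [0.4354, -0.0664, 0.0428]
ee_rot: [3.141, -0.0, 0.43]
wrist_force: [1.3, 0.9, 2.0]
width: 0.0117
finger_force: 30.0
```

Request:
move_arm(steps=[0,0,0,0,0,0.04,0,0,0,0,0,0,0.09,0,0,0,0.14,0.02,-0.01,0.14,0,0,0,0.28,0.04,-0.02,0.18,0,0,0,0.42,0.06,-0.03,0.21,0,0,0,0.56,0.08,-0.04,0.225,0,0,0,0.7,0.1,-0.05,0.225,0,0,0,0.84,0.12,-0.06,0.225,0,0,0,0.98,0.14,-0.08,0.225,0,0,0,1.12,0.16,-0.1,0.225,0,0,0,1.26,0.18,-0.12,0.225,0,0,0,1.4,0.185,-0.124,0.225,0])

```text
time: 14.95
tool_pos: [0.6212, -0.1926, 0.265]
ee_rot: [-3.139, -0.001, 1.834]
wrist_force: [-0.8, 0.5, -1.2]
width: 0.0116
finger_force: 30.0
```

Request:
move_arm(steps=[0,0,0.14,0,0,0,0,0,0,0.28,0,0,0,0,0,0,0.42,0,0,0,0,0,0,0.56,0,0,0,0,0,0,0.7,0,0,0,0,0,0,0.84,0,0,0,0,0,0,0.98,0,0,0,0,0,0,1.12,0,0,0,0,0,0,1.26,0,0,0,0,0,0,1.34,0,0,0,0,0,0,1.34,0,0,0,0,0,0,1.34,0,0,0,0])

```text
time: 16.15
tool_pos: [0.6201, -0.1904, 0.2669]
ee_rot: [3.141, -0.001, -3.115]
wrist_force: [0.5, 0.1, 0.5]
width: 0.0117
finger_force: 30.0
```

Request:
move_arm(steps=[0.003,-0.1,0,0.03,0.004,0,0,0.006,-0.2,0,0.06,0.008,0,0,0.009,-0.3,0,0.09,0.0105,-0.02,0,0.009,-0.3,0,0.1075,0.0105,-0.05,0,0.009,-0.3,0,0.1075,0.0105,-0.08,0,0.009,-0.3,0,0.1075,0.0105,-0.1,0,0.009,-0.3,0,0.1075,0.0105,-0.106,0,0.009,-0.3,0,0.1075,0.0105,-0.106,0,0.009,-0.3,0,0.1075,0.0105,-0.106,0])

```text
time: 17.05
tool_pos: [0.7284, -0.1802, 0.1634]
ee_rot: [-3.141, 0.303, -3.114]
wrist_force: [-0.4, -0.3, -0.4]
width: 0.0119
finger_force: 30.0
```

Run:
```python
from h import *
o=get_obs(); print(o['tool_pos'],o['ee_rot'],o['width'])
pic,d,P=cloud('wrist'); save('w5',pic)
R=Ro.from_euler('xyz',o['ee_rot']).as_matrix(); q=(P.reshape(-1,3)-o['tool_pos'])@R
t=q[(abs(q[:,0])<.06)&(abs(q[:,1])<.03)&(q[:,2]>.010)&(q[:,2]<.035)]
print('held z',np.median(t[:,2])); t=t[abs(t[:,2]-np.median(t[:,2]))<.004]
for x in np.arange(.005,.045,.01):
    k=t[abs(t[:,0]-x)<.0015]
    if len(k): print(round(x,4),k[:,1].min().round(4),k[:,1].max().round(4))
print(t[:,0].max())
```

```text
[ 0.72837915 -0.18023774  0.163391  ] [-3.1413109   0.30261503 -3.11369887] 0.011933718068269449
held z 0.023835230127625052
0.005 -0.0175 0.0178
0.015 -0.0173 0.0176
0.025 -0.017 0.0173
0.035 -0.0098 0.0108
0.0373589554977752
```

Request:
move_arm(steps=[0,0,0,-0.003,0,-0.01,0,0,0,0,-0.005,0.0005,-0.02,0,0,0,0,-0.0065,0.0005,-0.026,0,0,0,0,-0.0065,0.0005,-0.031,0,0,0,0,-0.0065,0.0005,-0.031,0,0,0,0,-0.0065,0.0005,-0.031,0])

```text
time: 17.7
tool_pos: [0.7212, -0.1794, 0.1303]
ee_rot: [3.141, 0.3, -3.114]
wrist_force: [-0.4, -0.2, -0.8]
width: 0.0116
finger_force: 30.0
```

Request:
move_arm(steps=[0,0,0,-0.008,0,-0.003,0,0,0,0,-0.016,0,-0.0055,0,0,0,0,-0.024,-0.0005,-0.0085,0,0,0,0,-0.0345,-0.001,-0.0125,0,0,0,0,-0.0345,-0.001,-0.0125,0,0,0,0,-0.0345,-0.001,-0.0125,0])

```text
time: 18.3
tool_pos: [0.6864, -0.1805, 0.1182]
ee_rot: [3.141, 0.301, -3.114]
wrist_force: [0.2, 0.6, -1.3]
width: 0.0117
finger_force: 30.0
```

Request:
move_arm(steps=[0,0,0,0,0,0,0.3,0,0,0,0,0,0,0.3,0,0,0,0,0,0,0.3,0,0,0,0,0,0,0.3,0,0,0,0,0,0,0.3,0,0,0,0,0,0,0.3,0,0,0,0,0,0,0.3,0,0,0,0,0,0,0.3])

```text
time: 19.1
tool_pos: [0.6867, -0.1804, 0.118]
ee_rot: [3.141, 0.3, -3.113]
wrist_force: [1.2, -0.4, -0.1]
width: 0.0283
finger_force: 0.0
```

```bash
cat > chk.py <<'E'
from h import *
O=np.array([.6895,-.1805,.0737]); x=np.array([-.9549,-.0287,-.2955]);z=np.array([-.2955,-.009,.9553]);y=np.cross(z,x)
def rf(Q): return (Q.reshape(-1,3)-O)@np.c_[x,y,z]
def fins(q,n):
    f=q[(abs(q[:,1])<.01)&(q[:,2]>.038)&(q[:,2]<.062)&(q[:,0]>-.02)&(q[:,0]<.16)]
    h,e=np.histogram(f[:,0],bins=np.arange(-.02,.161,.01)); print(n,dict(zip((e[:-1]*1000).round().astype(int).tolist(),h.tolist())))
def knob(q,n):
    k=q[(abs(q[:,0])<.02)&(q[:,1]>-.075)&(q[:,1]<.02)&(q[:,2]>.04)&(q[:,2]<.07)]
    if len(k): print(n,'knob',len(k),k.min(0).round(4),k.max(0).round(4),np.median(k,0).round(4))
E
python3 - <<'E'
from chk import *
for n in ('side','wrist'):
    q=rf(cloud(n)[2]); fins(q,n); knob(q,n)
E
```

```text
side {-20: 0, -10: 0, 0: 0, 10: 0, 20: 14, 30: 63, 40: 62, 50: 59, 60: 21, 70: 0, 80: 0, 90: 0, 100: 37, 110: 60, 120: 56, 130: 57, 140: 1, 150: 0}
side knob 14 [-0.0187 -0.0488  0.0411] [ 0.0051 -0.0147  0.0647] [ 0.0037 -0.0441  0.0527]
wrist {-20: 0, -10: 0, 0: 0, 10: 0, 20: 114, 30: 449, 40: 477, 50: 499, 60: 170, 70: 0, 80: 0, 90: 0, 100: 668, 110: 658, 120: 151, 130: 0, 140: 0, 150: 0}
wrist knob 1903 [-0.0189 -0.0535  0.04  ] [0.0038 0.02   0.07  ] [-0.0012 -0.0235  0.0591]
```

Both are home, with fins centred at about 46 and 121 mm. Now I'll push the gate knob with the fingers shut, starting from its outer side.

Request:
move_arm(steps=[0,0,0,-0.008,0,0.03,0.3,0,0,0,-0.018,0,0.06,0.3,0,0,0,-0.03,0,0.09,0.1,0,0,0,-0.0387,0.04,0.09,0,0,0,0,-0.0387,0.0795,0.086,0,0,0,0,-0.033,0.0795,0.066,0,0,0,0,-0.027,0.0795,0.046,0,0,0,0,-0.021,0.0795,0.028,0,0,0,0,-0.015,0.0795,0.0095,0,0,0,0,-0.015,0.0795,0.0095,0,0,0,0,-0.015,0.0795,0.0095,0])

```text
time: 20.3
tool_pos: [0.6715, -0.1009, 0.1274]
ee_rot: [3.141, 0.299, -3.113]
wrist_force: [0.8, 0.7, 0.1]
width: 0.0005
finger_force: 0.0
```

Run:
```python
from chk import *
o=get_obs(); print(o['tool_pos'],rf(o['tool_pos']).round(4),o['wrist_force'].round(1),o['width'])
p,d,P=cloud('wrist'); knob(rf(P),'w'); p2,_,P2=cloud('side'); q=rf(P2); fins(q,'s'); knob(q,'s')
cr=cv2.resize(p2[150:270,230:390],(560,420),interpolation=cv2.INTER_CUBIC)
save('w6',cv2.resize(np.hstack([p,cr]),(800,300)))
```

```text
[ 0.67150168 -0.10085845  0.12737161] [[-0.001  -0.0802  0.0559]] [0.8 0.7 0.1] 0.0005151784365959875
w knob 864 [-0.0083 -0.075   0.04  ] [ 0.0091 -0.0417  0.07  ] [ 0.0021 -0.0502  0.0628]
s {-20: 0, -10: 0, 0: 0, 10: 0, 20: 14, 30: 60, 40: 61, 50: 58, 60: 24, 70: 0, 80: 0, 90: 0, 100: 37, 110: 60, 120: 58, 130: 57, 140: 1, 150: 0}
s knob 145 [-0.01   -0.0717  0.0401] [ 0.009  -0.0392  0.0698] [-0.0009 -0.0462  0.0595]
```

View pics/w6.png

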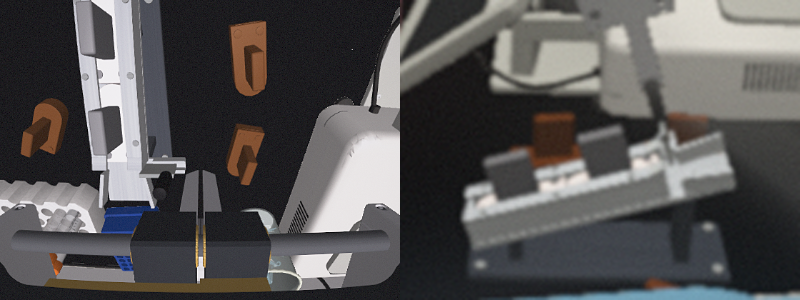

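The wrist view shows the shut fingers (200,200) just outside the knob (163,188). The side view shows both fins seated. Pushing.

Request:
move_arm(steps=[0,0,0,0,-0.006,0,0,0,0,0,0.0003,-0.012,0,0,0,0,0,0.0005,-0.017,0,0,0,0,0,0.0007,-0.022,0,0,0,0,0,0.0009,-0.027,0,0,0,0,0,0.001,-0.032,0,0,0,0,0,0.0011,-0.036,0,0,0,0,0,0.0012,-0.04,0,0,0,0,0,0.0013,-0.044,0,0,0,0,0,0.0014,-0.047,0,0,0,0,0,0.0014,-0.047,0,0,0,0,0,0.0014,-0.047,0])

```text
validation failed for argument at $.st...
```

Run:
```python
from chk import *
o=get_obs(); print(rf(o['tool_pos']).round(4),o['wrist_force'].round(1))
p,d,P=cloud('wrist'); p2,_,P2=cloud('side'); q=rf(P2); fins(q,'s'); knob(q,'s')
cr=cv2.resize(p2[150:270,230:390],(560,420),interpolation=cv2.INTER_CUBIC)
save('w7',cv2.resize(np.hstack([p,cr]),(800,300)))
```

```text
[[-0.0022 -0.0798  0.0574]] [ 0.5  0.7 -0.2]
s {-20: 0, -10: 0, 0: 0, 10: 0, 20: 14, 30: 63, 40: 60, 50: 59, 60: 23, 70: 0, 80: 0, 90: 0, 100: 38, 110: 60, 120: 58, 130: 57, 140: 1, 150: 0}
s knob 143 [-0.0107 -0.0744  0.04  ] [ 0.0084 -0.0377  0.0694] [-0.0014 -0.0464  0.0595]
```

View pics/w7.png

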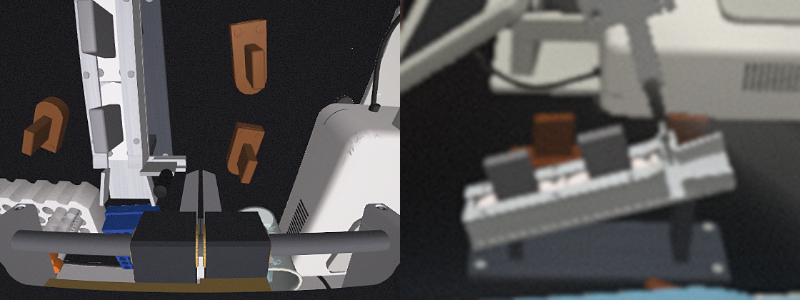

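The picture is unchanged because the move was refused: I miscounted the row lengths. Sending it again.

Request:
move_arm(steps=[0,0,0,0.0002,-0.006,0,0,0,0,0,0.0003,-0.012,0,0,0,0,0,0.0005,-0.017,0,0,0,0,0,0.0007,-0.022,0,0,0,0,0,0.0009,-0.027,0,0,0,0,0,0.001,-0.032,0,0,0,0,0,0.0011,-0.036,0,0,0,0,0,0.0012,-0.04,0,0,0,0,0,0.0013,-0.044,0,0,0,0,0,0.0014,-0.047,0,0,0,0,0,0.0014,-0.047,0,0])

```text
time: 21.6
tool_pos: [0.673, -0.1486, 0.1273]
ee_rot: [3.142, 0.3, -3.114]
wrist_force: [0.3, -0.2, -0.6]
width: 0.0006
finger_force: 0.0
```

Run:
```python
from chk import *
o=get_obs(); print(rf(o['tool_pos']).round(4),o['wrist_force'].round(1))
p,d,P=cloud('wrist'); p2,_,P2=cloud('side'); q=rf(P2); fins(q,'s'); knob(q,'s')
cr=cv2.resize(p2[150:270,230:390],(560,420),interpolation=cv2.INTER_CUBIC)
save('w8',cv2.resize(np.hstack([p,cr]),(800,300)))
```

```text
[[-0.001  -0.0324  0.0558]] [ 0.3 -0.2 -0.6]
s {-20: 0, -10: 31, 0: 16, 10: 0, 20: 14, 30: 64, 40: 63, 50: 60, 60: 22, 70: 0, 80: 0, 90: 0, 100: 39, 110: 59, 120: 57, 130: 56, 140: 0, 150: 0}
s knob 142 [-0.009  -0.0338  0.04  ] [ 0.0099 -0.0055  0.0699] [-0.0005 -0.0116  0.0589]
```

View pics/w8.png

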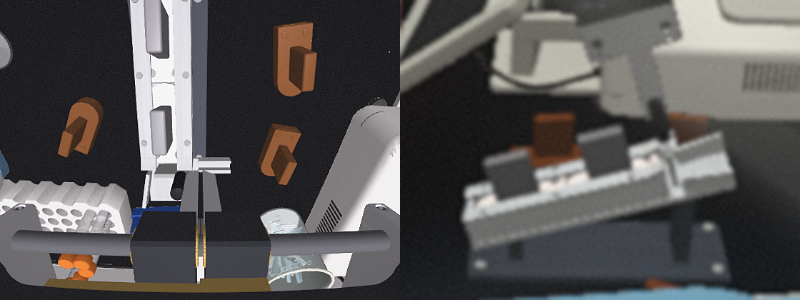

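The knob (178,185) now sits over the channel, but the travel is uncertain (33–40 mm) and there is no stop force yet. Pushing further in small steps.

Request:
move_arm(steps=[0,0,0,0,-0.0015,0,0,0,0,0,0,-0.003,0,0,0,0,0,0,-0.003,0,0])

```text
time: 22.0
tool_pos: [0.6727, -0.1499, 0.127]
ee_rot: [3.139, 0.299, -3.113]
wrist_force: [-0.7, 3.9, 0.6]
width: 0.0004
finger_force: 1.9
```

Request:
move_arm(steps=[0,0,0,0,-0.001,0,0,0,0,0,0,-0.002,0,0,0,0,0,0,-0.002,0,0])

```text
time: 22.3
tool_pos: [0.6727, -0.15, 0.127]
ee_rot: [3.136, 0.299, -3.113]
wrist_force: [-0.5, 6.9, -0.0]
width: 0.0005
finger_force: 3.9
```

The position has stalled while the force climbs to 7 N, so the gate is at its stop. Backing off and lifting clear.

Request:
move_arm(steps=[0,0,0,0,0.006,0,0,0,0,0,0,0.025,0,0,0,0,0,-0.008,0.035,0.025,0,0,0,0,-0.018,0.035,0.06,0,0,0,0,-0.03,0.035,0.1,0,0,0,0,-0.05,0.035,0.13,0,0,0,0,-0.05,0.035,0.13,0,0,0,0,-0.05,0.035,0.13,0])

```text
time: 23.1
tool_pos: [0.6233, -0.1187, 0.259]
ee_rot: [-3.14, 0.303, -3.114]
wrist_force: [-0.0, -0.2, -0.1]
width: 0.0005
finger_force: 0.0
```

Run:
```python
from chk import *
for n in ('wrist','side','top'):
    p,d,P=cloud(n); q=rf(P); fins(q,n); knob(q,n)
    if n=='wrist': w=p
    if n=='top': save('w9',cv2.resize(np.hstack([w,cv2.resize(p[130:250,180:340],(560,420),interpolation=cv2.INTER_CUBIC)]),(800,300)))
```

```text
wrist {-20: 0, -10: 0, 0: 5, 10: 0, 20: 38, 30: 151, 40: 155, 50: 158, 60: 49, 70: 0, 80: 0, 90: 0, 100: 149, 110: 181, 120: 188, 130: 156, 140: 0, 150: 0}
wrist knob 184 [-0.0072 -0.0191  0.0406] [ 0.0039 -0.0075  0.0679] [ 0.0003 -0.0144  0.0657]
side {-20: 0, -10: 37, 0: 24, 10: 0, 20: 15, 30: 60, 40: 59, 50: 62, 60: 23, 70: 0, 80: 0, 90: 0, 100: 39, 110: 58, 120: 58, 130: 56, 140: 0, 150: 0}
side knob 87 [-0.0069 -0.016   0.0402] [ 0.005  -0.0041  0.0673] [-0.0009 -0.0088  0.0552]
top {-20: 0, -10: 0, 0: 0, 10: 0, 20: 0, 30: 0, 40: 0, 50: 14, 60: 14, 70: 0, 80: 0, 90: 0, 100: 21, 110: 26, 120: 28, 130: 29, 140: 0, 150: 0}
```

View pics/w9.png

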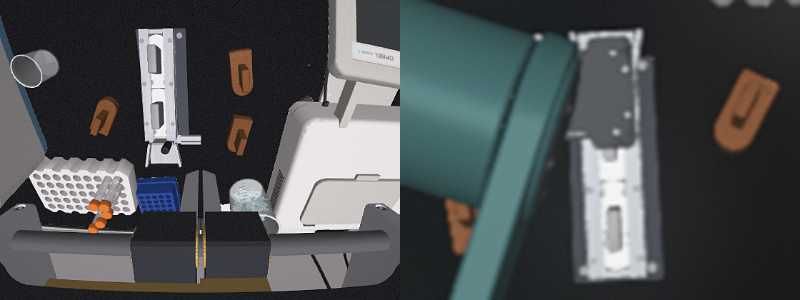

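The wrist view shows both cartridges seated, with fins at (155,60) and (157,115). The knob is centred at y ≈ -13 mm, which means the gate is closed, and the beaker is upright at (35,68). Handing in.

```bash
python3 -c "
from bench import *
print(close_job())"
```

```text
the job is handed in; nothing more can be done
None
```

Both cartridges are loaded nose downhill, the gate is closed against its stop, the beaker is still upright, and the job is handed in; the hand-in call returned no verdict.

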